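Fit a ferrule to a tool handle and index it three clicks for pinning

ROBOT

A 7-joint arm with a two-finger parallel gripper is mounted at the origin on the work surface. World frame = base frame: x ahead of the robot, y to its left, z up, the work surface at z = 0. Lengths are in mm, angles in rad, forces in N, time in s.
With the tool pointing down it reaches from about 425 to 875 mm from the base axis. Payload 8.4 kg.
Tool frame: the origin (TCP) lies at the very end of the fingers, on their centre line; the grasp point (between the pads) lies 19 mm behind it (ctrl.pinch_z is the z of the grasp point in the tool frame, in mm); z points along the fingers, y is the line along which they close (so a half turn about z gives the same grasp; the last joint's range is limited). The gripper opens to 87 mm and grips with 3 to 60 N. Pads are 19 mm wide; open, the fingers measure 117 mm over their backs; the gripper's body (75 mm by 190 mm) begins 51 mm behind the grasp point.
Start: joints at [1.04, 0.333, 0.04, 1.465, -0.013, 1.343, -0.059], TCP at [272.004, -590.32, 222.546] pointing down, gripper open.
Joint ranges: [-2.58, 2.58], [-0.38, 2.09], [-1.3, 1.39], [0.25, 2.4], [-1.5, 4.64], [0.08, 2.09], [-2.65, 2.65]. Speed limits (rad/s): [2.22, 2.22, 2.79, 2.79, 3.14, 3.14, 3.14].

INTERFACE

Orientations are given as a unit quaternion [x, y, z, w].
In Python, from cell import ctrl, vision gives the robot as it stands.
- The arm moves only by the tool carry_out, never from a script. Its argument "motion" is a list of rows, each a list of 5 numbers: the closure, from 0 (fully open) to 1 (shut), then the shift along the tool's x, y, z in cm, then the turn about the tool's z in rad. A call has exactly 5 rows; each row is the pose to reach, as a shift and turn from the pose commanded when the call began, along the tool's axes at that moment; what a row does not reach only later rows make up. A row lasts 1/12 s, in which the tool goes at most 41.7 mm and 7.16 degrees, less where a joint would pass 70% of its speed; a pose out of reach is approached as far as the arm can. A call with a gripper value outside its range is refused whole. The fingers move at their own pace and stop on an object; "grip_force" is the grip in N (left out, the last holds). Time passes only in rows, so rows that repeat a pose let the fingers close, or fill a call up. It gives the time, the measured TCP pose, the force, the opening and the grip force at its end, in the units of the state.
- ctrl.observe(): the state, without advancing time (a new reading comes with each control period).
- vision.camera(name): name is "side" or "top"; returns (picture, depth): 420x560x3 uint8, red, green, blue; 420x560 float32, mm along the optical axis (not along the pixel's ray), 0 where there is no reading.
- vision.camera_params(name): a dict with "fx", "fy", "cx", "cy" (pixels), "position" and "attitude" of the camera in the world. Camera axes: x right, y down, z forward; pixel columns grow to the right and rows downward; lengths in mm; the calibration is good to about 2 mm. A picture is of the moment at which its call begins. camera_params takes no time and is no camera call.
- ctrl.hand_in(): hands the job in; it is judged then, once.
The state is a dict: "clock": time; "joint_positions": joint angles; "dq": joint speeds; "effort": joint torques, N m; "ee_pos": TCP position; "eef_rot": TCP orientation; "wrist_force": force on the tool from outside, world axes, zero at the start; "torque": the same for the moment, N m; "opening": opening from 0.0 (shut) to 1.0 (fully open); "grasp_force": force on a finger pad.
Only numpy, scipy, OpenCV 4.12 (cv2) and the standard library are available. Lean on these libraries where they do the work, as an engineer would, in place of code of your own. Each camera call takes 0.05 s, during which the arm holds its last target. There are 200 camera calls.

TASK

A turned tool handle stands in the indexing head's chuck with its tenon up: of the two loose ferrules, slide the one that fits over the tenon right down onto the shoulder, and put the one that does not fit in the wooden ferrule tray. Then turn the knurled knob clockwise (seen from above) back to its end stop, come forward three clicks counter-clockwise from there to the third stop, and finish still gripping the knob, holding it still there for the pin hole to be drilled. Do not knock the tin, the finished handle or the gouge about.

Things in the scene. Friction and masses are not known exactly. Their poses are not given: they have to be found in the camera images.
- head: Teal cast indexing head bolted to the bench, spindle vertical. Origin on the spindle axis at bench height. Base plate 180 x 170 mm (along x, y), 14 mm thick; housing 104 mm across, on it an 18-notch steel index plate 110 mm across, top 72 mm above the bench, then the knurled knob. A spring plunger lies at its -y side, 52 to 107 mm from the axis, below 78 mm.
- end_stop (a point): Small steel end-stop arm over the index plate, 42 to 80 mm from the axis with its post, all below 81 mm; a dog pin on the plate meets it when the knob is turned fully clockwise.
- knob: Black knurled round knob of the chuck, 56 mm diameter, 36 mm high, from 72 to 108 mm above the bench, solid with the index plate and with the tool handle in it. Origin on the spindle axis 62 mm above the bench (46 mm below the knob's top), z up; it turns about its z. Free to grip all round at any angle.
- knob_top (a point): Centre of the knob's top face, 108 mm above the bench, on the spindle axis. The handle's shoulder and tenon (27 mm in all) stand up from here.
- tenon_shoulder (a point): Centre of the handle's shoulder (28 mm diameter, 111 mm above the bench), where the ferrule's lower end must come to rest. The wooden tenon above it is 20 mm in diameter and 24 mm long.
- tenon_end (a point): Centre of the tenon's upper end, 135 mm above the bench; its rim is chamfered by 3 mm.
- spindle (a joint): Angle of knob, plate and handle, rad, growing counter-clockwise seen from above. Hard end stop at -0.03. Notches every 20 degrees (0.349): 0 is the notch at the end stop, 0.349 the first click, 0.698 the second, 1.047 the third, and so on. Starts one to four clicks from the end stop. The plunger centres each notch; about 0.18 N m leaves it, past halfway it snaps into the next.
- ferrule_light: Brass ferrule (plain tube) standing on end on the bench, 28 mm outside diameter, 24 mm high, thin 3 mm wall, bore 22 mm: it fits the tenon with 1 mm to spare all round. About 50 g. Origin at the centre of its lower end, z along its axis.
- ferrule_heavy: Brass ferrule standing on end on the bench, the same outside (28 mm diameter, 24 mm high) but with a thick 5 mm wall, bore 18 mm: it will not go over the tenon. Origin at the centre of its lower end, z along its axis. The two ferrules stand in either of two places.
- tray: Open wooden ferrule tray fixed on the bench, 240 x 130 mm outside (long side along its x), rim 32 mm high, walls and floor 6 mm. Origin at the centre of its underside. Three odd small brass ferrules (up to 20 mm high) stand at its -x end; the floor from 70 mm on that side of the middle to the +x wall is empty.
- tray_space (a point): Middle of the tray's empty floor, 30 mm to +x of the tray's middle, 6 mm above the bench.
- wax_tin: Bystander: round aluminium tin, 76 mm diameter, 34 mm high, on the bench. Origin at the centre of its underside.
- finished_handle: Bystander: finished wooden tool handle standing upright on its butt, up to 37 mm diameter, 124 mm high, brass ferrule on top. Origin at the centre of its underside.
- gouge: Bystander: turning gouge lying on the bench along its own x, 400 mm long, 28 mm high, wooden grip to -x. Origin on the bench under its middle.
Not all that is in view belongs to the job. What is shaped like the ferrule_light but red is not meant.

How it is judged:
By the outcome, as a careful person would: the job done as asked, in the order asked, and still so for the second after the job is handed in, while the arm keeps its last pose, push and grip.
It also fails if it takes over 67 s, if anything falls off the work surface, if the arm or the gripper's body presses on something with over 40 N, if the wrist force passes 120 N, or if a joint passes its speed limit or range.

## Working session

There is one attempt and no reset: what is moved stays moved. The work goes in short steps, Python scripts to look and compute and a tool call to move; the robot and the scene stay as the last step left them, time stands still between calls to the robot, and variables do not carry over. Pictures are saved under pics/ and viewed, at most 13 in all, crops included, and the job is handed in when it is done.

Besides the shell and the picture viewer there is one more tool, called after "Call:" by a JSON object that holds its "api" and its "payload". carry_out: Moves the arm, as the interface text tells. Its arguments: {"type":"object","properties":{"motion":{"type":"array"},"grip_force":{"type":"number"}},"required":["motion"]}

```bash
mkdir -p pics; ls
cat > h.py <<'E'
import numpy as np, cv2
from scipy.spatial.transform import Rotation as R
from cell import ctrl, vision
def shot(n,f=None):
    im,d=vision.camera(n)
    if f: cv2.imwrite(f,cv2.cvtColor(im,cv2.COLOR_RGB2BGR))
    np.savez('/tmp/'+n+'.npz',im=im,d=d); return im,d
def pts(n,d):
    p=vision.camera_params(n); v,u=np.mgrid[:420,:560]
    c=np.stack([(u-p['cx'])/p['fx']*d,(v-p['cy'])/p['fy']*d,d],-1)
    a=np.array(p['attitude'])
    r=R.from_quat(a).as_matrix() if a.size==4 else a
    w=c@r.T+np.array(p['position']); w[d<=0]=np.nan; return w
E
python3 - <<'E'
from h import *
for n in('top','side'):
    im,d=shot(n,f'pics/{n}0.png'); print(n,vision.camera_params(n))
s=ctrl.observe();print(s,ctrl.pinch_z)
E
```

```text
pics
top {'fx': 443.38526176534555, 'fy': 443.38526176534555, 'cx': 277.25627562440707, 'cy': 213.4611170033597, 'position': array([ 435.09418993,   31.11753169, 1252.63031029]), 'attitude': array([ 0.70859187, -0.70163478,  0.05689198, -0.04867753])}
side {'fx': 522.0575151704127, 'fy': 522.0575151704127, 'cx': 275.79387660534917, 'cy': 211.32722788095214, 'position': array([ 479.59916089, -873.2272056 , 1033.48303518]), 'attitude': array([ 0.92382227, -0.05756257,  0.02928517, -0.37733451])}
{'clock': 0.1, 'joint_positions': array([ 1.03983205,  0.33384024,  0.03987918,  1.46615182, -0.01340279,
        1.34328364, -0.05846287]), 'dq': array([ 0.00088105, -0.00083381,  0.00108878, -0.00398043, -0.00173078,
       -0.00040864,  0.00019474]), 'effort': array([ 5.08462399e-03, -6.57809830e+01,  1.34058148e+00, -4.04705107e+01,
       -5.97628229e-02,  4.09402186e-02,  1.36936274e-05]), 'ee_pos': array([ 271.81398441, -589.99263168,  221.76346791]), 'eef_rot': array([ 9.76785880e-01,  2.14216814e-01, -1.97326004e-04, -6.80486106e-04]), 'wrist_force': array([-0.4954271 ,  0.01279685,  0.34834524]), 'torque': array([-3.16363309e-02, -5.66326774e-05,  5.49940323e-02]), 'grasp_force': 0.0, 'opening': 1.0000739390750542} -18.700000000000003
```

View pics/top0.png

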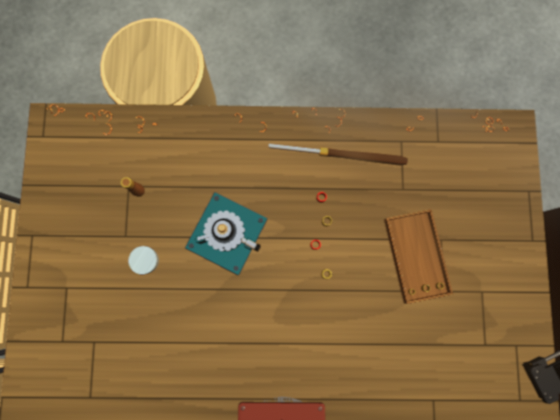

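View pics/side0.png

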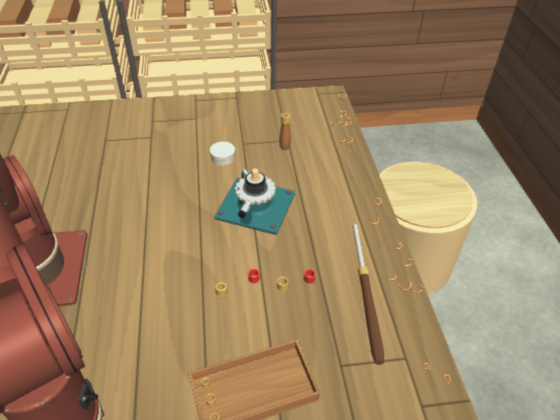

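Top view: brass rings at (327,221) and (327,273), which are the two candidates. The red rings at (321,197) and (315,244) are decoys. The small brass ones in the tray at (411–441, 288) are not candidates. The head's tenon is at (222,229). Next I need to compare the two walls.

Run:
```python
from h import *
z=np.load('/tmp/top.npz');im,d=z['im'],z['d'];w=pts('top',d)
zs=np.load('/tmp/side.npz');ims,ds=zs['im'],zs['d'];ws=pts('side',ds)
C=lambda a,u,v,r=18:cv2.resize(a[v-r:v+r,u-r:u+r],(390,290),interpolation=cv2.INTER_CUBIC)
o=np.vstack([np.hstack([C(im,327,221),C(im,327,273)]),np.hstack([C(ims,283,283),C(ims,221,289)])])
cv2.imwrite('pics/crop.png',cv2.cvtColor(o,cv2.COLOR_RGB2BGR))
def fit(n,w,u,v,r,zl,zh):
    p=w[v-r:v+r,u-r:u+r].reshape(-1,3);m=(p[:,2]>zl)&(p[:,2]<zh);q=p[m]
    c,rad=cv2.minEnclosingCircle(q[:,:2].astype(np.float32)) if len(q) else (0,0)
    print(n,len(q),np.round(c,1),round(rad,1),np.round(q.mean(0),1),np.round(np.percentile(q[:,2],[5,95]),1))
for n,u,v in(('A',327,221),('B',327,273),('r1',321,197),('r2',315,244)): fit(n,w,u,v,11,10,40)
fit('tenon top',w,222,229,16,128,145);fit('shoulder/knob',w,222,229,22,100,116);fit('plate',w,222,229,40,60,85)
fit('tin',w,143,260,20,20,50);fit('fin',w,130,185,20,90,140);fit('gouge',w,340,155,75,10,40)
for n,u,v in(('A',283,283),('B',221,289)): fit('side '+n,ws,u,v,11,10,40)
fit('side tenon',ws,256,175,16,128,145);fit('side knob',ws,256,180,25,100,116)
# hole widths
for u,v in((327,221),(327,273)):
    print(np.round(w[v-8:v+9,u-8:u+9,2]).astype(int))
# tray
p=w[205:310,375:460].reshape(-1,3);q=p[(p[:,2]>24)&(p[:,2]<40)];print(cv2.minAreaRect(q[:,:2].astype(np.float32)),len(q))
```

```text
A 47 [ 601.8 -121.5] 13.6 [ 601.9 -120.7   22.6] [13.6 27.3]
B 55 [ 454.6 -119.5] 13.7 [ 454.3 -119.2   24.4] [15.3 29.7]
r1 50 [ 670.4 -107.4] 13.9 [ 670.3 -107.3   21.8] [11.2 27.1]
r2 44 [535.2 -89.6] 13.8 [534.7 -89.9  21.8] [11.4 26.8]
tenon top 48 [565.8 160.4] 9.5 [565.6 160.2 134.6] [130.5 139.5]
shoulder/knob 315 [565.7 160.7] 28.6 [564.4 159.6 109.2] [104.1 113.7]
plate 1055 [535.6 149.6] 87.2 [557.7 152.5  73.7] [68.1 79.5]
tin 634 [487.3 383.9] 38.4 [486.7 382.6  35. ] [30.8 38.9]
fin 130 [683.4 410.7] 14.1 [681.5 408.4 119.8] [ 96.3 128.2]
gouge 1245 [ 736.2 -158.5] 261.4 [ 756.6 -196.6   23.2] [12.2 32.1]
side A 99 [ 602.2 -126.3] 15.1 [ 602.4 -126.3   18.7] [11.  26.3]
side B 111 [ 454.5 -123.4] 14.8 [ 454.7 -124.3   19.5] [11.  25.8]
side tenon 32 [566.1 155.9] 9.6 [564.9 154.9 133.2] [129.2 136.7]
side knob 224 [565.7 155.1] 30.9 [564.7 148.9 107.4] [101.9 112.1]
[[ 5  2  1 -3  0  7  4  2  1 -1  4  2  0 -2  2  2 -2]
 [-1  2  6  3 -2  2 -1  6 -1  2  1 -1  2  0  1  2  4]
 [ 5  0  4  2  4  2  1  5  2  2  4  3 -1  1  3  0  1]
 [ 2 -1  3  3  3  3 27 24 23 26 26  2 -2  3  
[... 6468 characters left out ...]
         -1                    3                    4
                    -2                   -1                    1
                     5                    0]
 [                   1                   -2                   -2
                     2                    1                   -2
                     5                   -1                   -4
                     2                    1                   -1
                     4                   -2                   -2
                     5                    3]]
((506.2312927246094, -374.022705078125), (239.7077178955078, 132.13018798828125), 11.90857219696045) 784<stdin>:18: RuntimeWarning: invalid value encountered in cast
```

View pics/crop.png

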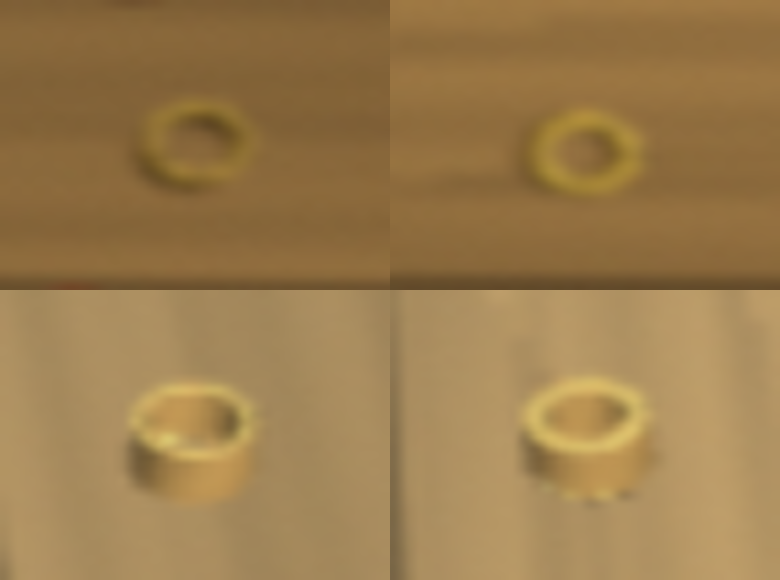

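A (327,221), at about (602,-124), has the thin wall, so it is ferrule_light. B (327,273), at about (454,-121), is ferrule_heavy. The tenon is near (566,158). I'll grip A at the current yaw, regrip it at 90° so it is centred in both directions, then carry it.

Create go.py:
```python
import sys
from h import *
# usage: go.py x y z [theta_deg]: shift (cm, tool axes) and turn from the present pose
s=ctrl.observe();p=np.array(s['ee_pos']);m=R.from_quat(s['eef_rot']);M=m.as_matrix()
th=np.degrees(np.arctan2(M[1,0],M[0,0]))
print('t',round(s['clock'],2),'pos',p.round(1),'th',round(th,1),'F',np.round(s['wrist_force'],1),'Tz',round(s['torque'][2],3),'open',round(s['opening'],3),'grip',round(s['grasp_force'],1),'j7',round(s['joint_positions'][6],2))
a=list(map(float,sys.argv[1:]))
if len(a)>2: print('shift cm',((np.array(a[:3])-p)@M/10).round(2),'turn',round(np.radians(th-a[3]),3) if len(a)>3 else '')
```

```text
(no output)
```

Call:
{"api": "carry_out", "payload": {"motion": [[0,3.3,-1.9,0.9,0],[0.2,6.6,-3.8,1.8,0],[0.4,9.9,-5.7,2.7,0],[0.42,13.2,-7.6,3.6,0],[0.42,16.5,-9.5,4.5,0]], "grip_force": 15}}

```text
clock: 0.52
ee_pos: [382.6, -433.2, 176.9]
eef_rot: [0.977, 0.214, -0.0, -0.0]
wrist_force: [1.0, -0.6, -0.3]
opening: 0.777
grasp_force: 0.0
```

Call:
{"api": "carry_out", "payload": {"motion": [[0.42,3.3,-1.9,0.9,0],[0.42,6.6,-3.8,1.8,0],[0.42,9.9,-5.7,2.7,0],[0.42,13.2,-7.6,3.6,0],[0.42,16.5,-9.5,4.5,0]]}}

```text
clock: 0.93
ee_pos: [492.8, -277.9, 132.0]
eef_rot: [0.977, 0.214, -0.0, -0.0]
wrist_force: [0.3, -0.8, 0.5]
opening: 0.584
grasp_force: 0.0
```

Call:
{"api": "carry_out", "payload": {"motion": [[0.42,3.3,-1.9,0.9,0],[0.42,6.6,-3.8,1.8,0],[0.42,9.9,-5.7,2.7,0],[0.42,13.2,-7.6,3.6,0],[0.42,16.5,-9.5,4.5,0]]}}

```text
clock: 1.35
ee_pos: [602.9, -122.7, 86.9]
eef_rot: [0.977, 0.214, -0.0, -0.0]
wrist_force: [1.0, -1.1, -0.8]
opening: 0.58
grasp_force: 0.0
```

```bash
python3 go.py 602 -124 6
```

```text
t 1.35 pos [ 602.9 -122.7   86.9] th 24.7 F [ 1.  -1.1 -0.8] Tz -0.029 open 0.58 grip 0.0 j7 -1.1
shift cm [-0.13  0.08  8.09] turn
```

Call:
{"api": "carry_out", "payload": {"motion": [[0.42,-0.1,0.1,2.7,0],[0.42,-0.1,0.1,5.4,0],[0.42,-0.1,0.1,8.1,0],[0.42,-0.1,0.1,8.1,0],[0.7,-0.1,0.1,8.1,0]]}}

```text
clock: 1.77
ee_pos: [600.8, -125.4, 5.3]
eef_rot: [0.977, 0.214, -0.001, -0.001]
wrist_force: [-0.1, 0.4, 0.6]
opening: 0.557
grasp_force: 0.0
```

Call:
{"api": "carry_out", "payload": {"motion": [[0.9,0,0,0,0],[0.9,0,0,0,0],[0.9,0,0,0,0],[0.9,0,0,0,0],[0.9,0,0,0,0]]}}

```text
clock: 2.18
ee_pos: [602.3, -125.9, 7.5]
eef_rot: [0.977, 0.214, 0.001, 0.0]
wrist_force: [-1.0, -0.3, 4.9]
opening: 0.314
grasp_force: 15.0
```

```bash
python3 go.py; python3 -c "
from h import *
shot('side','pics/s1.png'); im=cv2.imread('pics/s1.png')[210:330,200:360]; cv2.imwrite('pics/s1.png',cv2.resize(im,(800,600),interpolation=2))"
```

```text
t 2.18 pos [ 602.3 -125.9    7.5] th 24.7 F [-1.  -0.3  4.9] Tz -0.012 open 0.314 grip 15.0 j7 -1.12
```

View pics/s1.png

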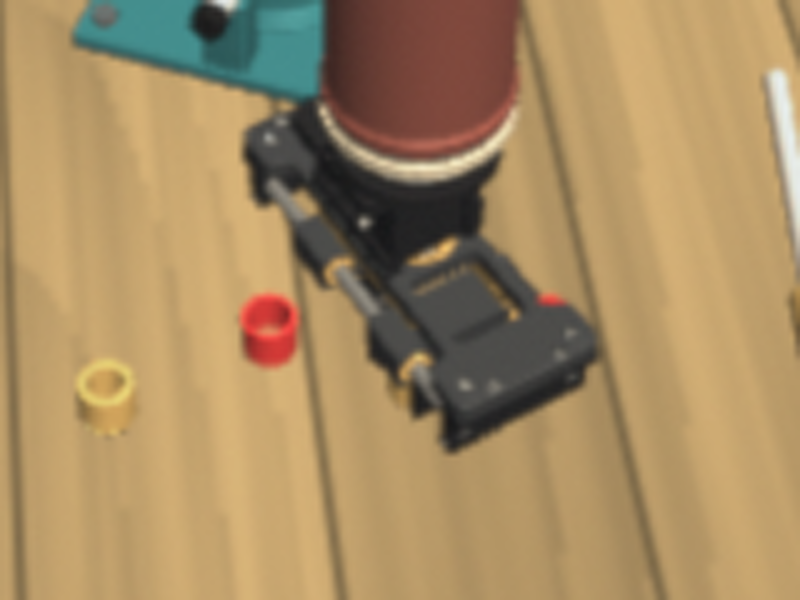

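The image shows the gripper on A with the light ferrule just visible (crop ~400,385), and the opening matches 28 mm. Now I'll release, turn 90° and regrip.

Call:
{"api": "carry_out", "payload": {"motion": [[0.42,0,0,-0.1,0],[0.42,0,0,-0.1,0],[0.42,0,0,-0.1,-0.12],[0.42,0,0,-0.1,-0.24],[0.42,0,0,-0.1,-0.36]]}}

```text
clock: 2.65
ee_pos: [601.7, -125.5, 7.4]
eef_rot: [0.921, 0.388, -0.0, -0.0]
wrist_force: [-0.4, -1.1, -0.4]
opening: 0.554
grasp_force: 0.0
```

Call:
{"api": "carry_out", "payload": {"motion": [[0.42,0,0,0,-0.12],[0.42,0,0,0,-0.24],[0.42,0,0,0,-0.36],[0.42,0,0,0,-0.48],[0.42,0,0,0,-0.6]]}}

```text
clock: 3.07
ee_pos: [601.6, -125.6, 7.4]
eef_rot: [0.766, 0.643, -0.0, -0.0]
wrist_force: [0.2, -0.4, 1.2]
opening: 0.579
grasp_force: 0.0
```

Call:
{"api": "carry_out", "payload": {"motion": [[0.42,0,0,0,-0.12],[0.42,0,0,0,-0.24],[0.42,0,0,0,-0.36],[0.42,0,0,0,-0.48],[0.42,0,0,0,-0.6]]}}

```text
clock: 3.48
ee_pos: [601.6, -125.7, 7.4]
eef_rot: [0.541, 0.841, -0.0, -0.0]
wrist_force: [0.4, 1.0, 0.4]
opening: 0.579
grasp_force: 0.0
```

Call:
{"api": "carry_out", "payload": {"motion": [[0.7,0,0,0,0],[0.9,0,0,0,0],[0.9,0,0,0,0],[0.9,0,0,0,0],[0.9,0,0,0,0]]}}

```text
clock: 3.9
ee_pos: [601.9, -125.5, 7.6]
eef_rot: [0.544, 0.839, -0.0, 0.0]
wrist_force: [-0.3, 0.5, -0.2]
opening: 0.312
grasp_force: 15.0
```

```bash
python3 go.py 566 158 165 114
```

```text
t 3.9 pos [ 601.9 -125.5    7.6] th 114.0 F [-0.3  0.5 -0.2] Tz 0.018 open 0.312 grip 15.0 j7 0.3
shift cm [ 27.35   8.27 -15.74] turn 0.0
```

Call:
{"api": "carry_out", "payload": {"motion": [[0.9,0,0,-3,0],[0.9,0,0,-6,0],[0.9,2.5,0.8,-9,0],[0.9,6,1.8,-11,0],[0.9,9,2.7,-13,0]], "grip_force": 25}}

```text
clock: 4.32
ee_pos: [589.6, -31.1, 139.3]
eef_rot: [0.545, 0.839, 0.0, 0.0]
wrist_force: [0.9, 0.5, -1.0]
opening: 0.31
grasp_force: 25.0
```

Call:
{"api": "carry_out", "payload": {"motion": [[0.9,3,0.9,-1.5,0],[0.9,6.5,2,-2.7,0],[0.9,10,3,-2.7,0],[0.9,13.5,4.1,-2.7,0],[0.9,16.5,5,-2.7,0]]}}

```text
clock: 4.73
ee_pos: [567.2, 141.3, 165.1]
eef_rot: [0.544, 0.839, 0.0, 0.0]
wrist_force: [0.8, 1.1, 0.1]
opening: 0.308
grasp_force: 25.0
```

Call:
{"api": "carry_out", "payload": {"motion": [[0.9,1,0.3,0,0],[0.9,1.9,0.6,0,0],[0.9,1.9,0.6,0,0],[0.9,1.9,0.6,0,0],[0.9,1.9,0.6,0,0]]}}

```text
clock: 5.15
ee_pos: [566.1, 156.3, 164.3]
eef_rot: [0.545, 0.839, -0.0, 0.0]
wrist_force: [0.8, -0.7, -0.8]
opening: 0.306
grasp_force: 25.0
```

```bash
python3 go.py 566 158 165 114; python3 -c "
from h import *
shot('side','pics/s2.png'); im=cv2.imread('pics/s2.png')[110:230,180:340]; cv2.imwrite('pics/s2.png',cv2.resize(im,(800,600),interpolation=2))"
```

```text
t 5.15 pos [566.1 156.3 164.3] th 114.0 F [ 0.8 -0.7 -0.8] Tz 0.002 open 0.306 grip 25.0 j7 -0.11
shift cm [ 0.16  0.06 -0.07] turn -0.0
```

View pics/s2.png

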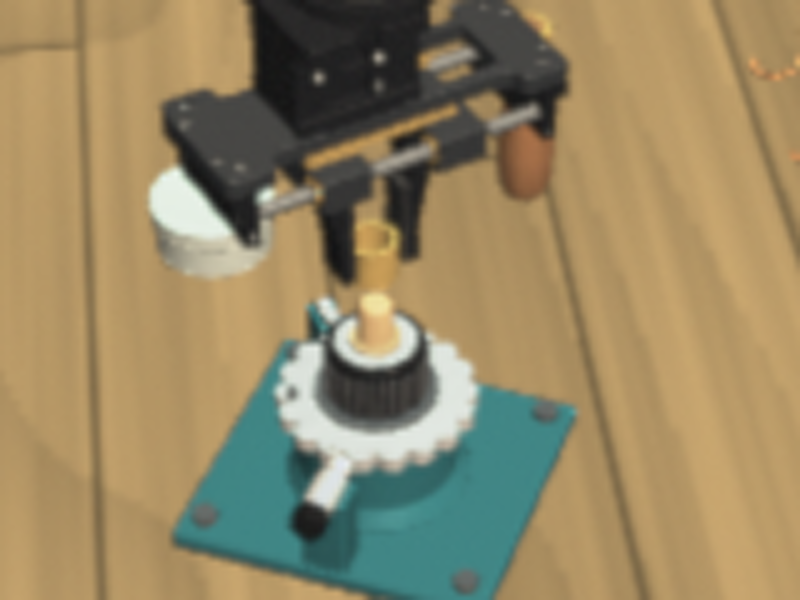

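The side crop shows the ferrule held upright at (375,260), just above the tenon at (375,315). I'll measure the offset between them in this same camera, using axis fits on the depth points.

Run:
```python
from h import *
from scipy.optimize import least_squares
w=pts('side',np.load('/tmp/side.npz')['d']);im=np.load('/tmp/side.npz')['im']
def fit(n,u0,u1,v0,v1,zl,zh,r,col=None):
    q=w[v0:v1,u0:u1].reshape(-1,3);c=im[v0:v1,u0:u1].reshape(-1,3).astype(int)
    k=(q[:,2]>zl)&(q[:,2]<zh)
    if col: k&=(c[:,0]-c[:,2]>35)
    q=q[k]; q=q[np.hypot(*(q[:,:2]-np.median(q[:,:2],0)).T)<r*1.8]
    s=least_squares(lambda a:np.hypot(q[:,0]-a[0],q[:,1]-a[1])-r,[566,165],loss='soft_l1')
    print(n,len(q),s.x.round(1),'z',np.percentile(q[:,2],[3,50,97]).round(1),'res',np.abs(s.fun).mean().round(2))
# outer wall of held ferrule: below its rim front edge
fit('ferrule wall',248,262,161,169,150,185,14,1)
fit('tenon wall',250,260,171,178,112,131,10,1)
fit('knob wall',243,268,178,197,76,104,28)
# pixel columns
for n,v0,v1 in(('fer',162,167),('tenon',172,177),('knob',182,190)):
    c=im[v0:v1,235:275].astype(int); m=(c[:,:,0]-c[:,:,2]>45).mean(0) if n!='knob' else (c.sum(2)<200).mean(0)
    x=np.flatnonzero(m>.5)+235;print(n,x.min(),x.max())
```

```text
ferrule wall 63 [571.3 131.5] z [157.8 167.7 177.6] res 3.32
tenon wall 34 [566.3 158.4] z [114.1 121.6 130.6] res 1.27
knob wall 191 [565.6 157.5] z [ 76.7  90.1 103. ] res 1.67
fer 235 274
tenon 235 274
knob 246 263
```

Run:
```python
from h import *
from scipy.optimize import least_squares
w=pts('side',np.load('/tmp/side.npz')['d']);im=np.load('/tmp/side.npz')['im']
print('y');print(np.nan_to_num(w[152:180,247:264,1]).round().astype(int))
q=w[160:169,250:260].reshape(-1,3);q=q[(q[:,2]>155)&(q[:,2]<180)&(q[:,1]<156)]
s=least_squares(lambda a:np.hypot(q[:,0]-a[0],q[:,1]-a[1])-14,[566,157],loss='soft_l1');print(len(q),s.x,np.abs(s.fun).mean())
print('R-B');print((im[160:178:1,245:266,0].astype(int)-im[160:178,245:266,2]))
```

```text
y
[[141 135 142 140 395 401 399 401 399 398 168 166 159 154 155 155 152]
 [136 139 137 141 396 398 397 391 389 392 166 165 159 151 156 155 153]
 [140 137 142 139 386 169 168 168 168 388 169 160 155 152 152 153 155]
 [135 133 138 141 166 167 163 167 165 163 165 163 161 152 154 156 156]
 [138 133 140 142 164 166 166 163 164 159 158 158 153 152 155 154 152]
 [134 136 140 140 162 165 164 166 165 164 162 153 156 151 153 152 152]
 [136 137 142 141 162 164 169 170 162 160 158 148 156 155 150 155 157]
 [131 137 133 141 165 160 164 169 163 165 147 146 154 150 152 153 152]
 [138 137 137 137 147 144 142 168 145 143 146 146 151 153 153 150 157]
 [138 135 137 140 144 144 142 145 142 143 145 148 150 151 150 151 152]
 [141 132 140 136 144 143 140 139 145 145 142 148 155 153 152 351 343]
 [140 138 140 140 145 139 143 139 139 140 144 147 149 344 343 340 338]
 [139 138 137 144 144 142 138 141 140 142 142 145 153 338 339 334 341]
 [140 138 137 140 143 140 141 138 140 142 145 149 329 337 330 334 326]
 [339 137 138 144 143 140 141 143 143 138 145 145 329 330 327 328 328]
 [331 328 330 325 142 142 143 139
[... 1847 characters left out ...]
3  74  77  75  73  86  81  79  79  79  83  88  79  79  81  83
   82  81  79]
 [  1  -8  28  69  77  71  68  89  86  80  78  76  84  86  72  75  79  82
   82  81  79]
 [  3   1  23  54  63  45  53  83  94  87  82  85  92  77  36  41  65  76
   82  82  80]
 [ -1   1  -1   5   9   9  35  75  95  96  96 100  97  63  19   7  16  46
   72  80  81]
 [ -1   5   0   0   2  11  30  72  93  99 100 101  98  65  21   4   2   8
   44  71  79]
 [-34  -5   1   2   6  31  51  74  93  99 101 101 100  86  50  12   2   2
    9  46  67]
 [-18  -2   1   2  17  56  68  76  92  99 101 101 100  91  73  19   2   1
    2  20  39]
 [ -1   1   2   2  25  64  73  77  91  98 100 100  98  90  74  20   3   1
    1   3   8]]
```

Call:
{"api": "carry_out", "payload": {"motion": [[0.9,0.1,0.1,0,0.12],[0.9,0.2,0.3,0,0.24],[0.9,0.2,0.3,0,0.36],[0.9,0.2,0.3,0,0.48],[0.9,0.2,0.3,0,0.5]]}}

```text
clock: 5.62
ee_pos: [567.9, 159.9, 164.5]
eef_rot: [0.737, 0.676, -0.0, 0.0]
wrist_force: [-0.0, 0.6, -0.5]
opening: 0.315
grasp_force: 25.0
```

Call:
{"api": "carry_out", "payload": {"motion": [[0.9,0,0,0.3,0],[0.9,0,0,0.5,0],[0.9,0,0,0.5,0],[0.9,0,0,0.5,0],[0.9,0,0,0.5,0]]}}

```text
clock: 6.03
ee_pos: [567.5, 161.2, 159.5]
eef_rot: [0.734, 0.679, -0.0, -0.0]
wrist_force: [0.3, -0.1, 0.3]
opening: 0.307
grasp_force: 25.0
```

```bash
python3 go.py 568 159.8 110 85
python3 - <<'E'
from h import *
from scipy.optimize import least_squares
ds=[];ims=[]
for i in range(4):
    im,d=shot('side'); d=d.astype(float);d[d<=0]=np.nan;ds.append(d);ims.append(im.astype(float))
d=np.nanmedian(ds,0);im=np.mean(ims,0);w=pts('side',np.nan_to_num(d))
np.savez('/tmp/s3.npz',d=d,im=im)
cv2.imwrite('pics/s3.png',cv2.resize(im[140:200,215:295].astype(np.uint8)[:,:,::-1],(800,600),interpolation=2))
def fit(n,zl,zh,r,yl,yh,xs):
    q=w[145:200,235:280].reshape(-1,3);q=q[(q[:,2]>zl)&(q[:,2]<zh)&(q[:,1]<yh)&(q[:,1]>yl)&(abs(q[:,0]-565)<xs)]
    s=least_squares(lambda a:np.hypot(q[:,0]-a[0],q[:,1]-a[1])-r,[566,157],loss='soft_l1')
    print(n,len(q),s.x.round(1),'x',np.percentile(q[:,0],[0,5,50,95,100]).round(1),'res',np.abs(s.fun).mean().round(2))
fit('fer',155,172,14,135,156,15);fit('ten',114,130,10,143,160,12);fit('knob',78,103,28,120,155,30)
E
```

```text
t 6.03 pos [567.5 161.2 159.5] th 85.5 F [ 0.3 -0.1  0.3] Tz 0.012 open 0.307 grip 25.0 j7 -0.6
shift cm [-0.14  0.06  4.95] turn 0.009
fer 55 [565.2 160. ] x [550.1 552.7 562.5 575.6 578.7] res 0.86
ten 37 [565.6 158.1] x [556.6 556.8 564.3 575.6 575.8] res 0.77
knob 147 [565.8 158.1] x [537.3 540.3 564.5 590.1 593.4] res 0.83
```

View pics/s3.png

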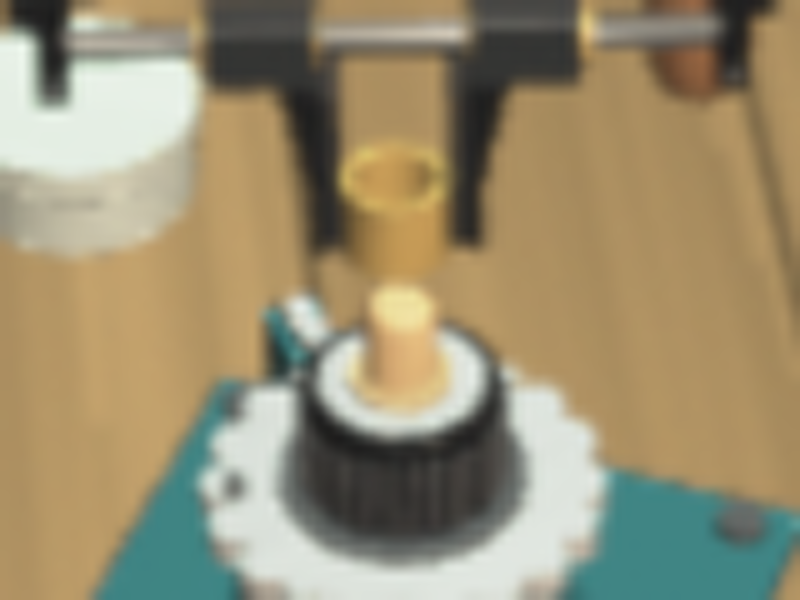

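Run:
```python
from h import *
p=vision.camera_params('side');r=R.from_quat(p['attitude']).as_matrix()
def pr(P):
    c=r.T@(np.array(P,float)-p['position']);return (c[:2]/c[2]*p['fx']+[p['cx'],p['cy']]).round(2)
for P in([565.7,158.1,170],[565.7,158.1,122],[565.7,158.1,90],[566.7,158.1,122]):print(pr(P))
im=np.load('/tmp/s3.npz')['im'].mean(0) if 0 else np.load('/tmp/s3.npz')['im']
np.set_printoptions(linewidth=200)
print((im[158:168,245:265,0]-im[158:168,245:265,2]).mean(0).round())
print((im[171:176,245:265,0]-im[171:176,245:265,2]).mean(0).round())
print(im[182:188,240:270].mean((0,2)).round())
```

```text
[253.86 159.46]
[254.21 173.52]
[254.43 182.52]
[254.59 173.49]
[ 49.  30.  24.  32.  56.  75.  88.  98. 104. 108. 108. 106. 104. 101.  78.  48.  32.  37.  61.  73.]
[-6. -1. 10. 26. 31. 33. 47. 78. 92. 92. 91. 93. 94. 75. 40. 27. 32. 43. 57. 72.]
[219. 220. 207. 167. 113.  76.  55.  46.  47.  58.  66.  79.  86.  92.  95.  90.  92.  90.  90.  71.  61.  56.  50.  57.  72.  92. 131. 182. 216. 223.]
```

Call:
{"api": "carry_out", "payload": {"motion": [[0.9,-0.1,0.1,0.5,0],[0.9,-0.2,0.1,1.2,0],[0.9,-0.2,0.1,1.8,0],[0.9,-0.2,0.1,2.2,0],[0.9,-0.2,0.1,2.2,0]]}}

```text
clock: 6.65
ee_pos: [567.6, 159.0, 136.1]
eef_rot: [0.734, 0.679, -0.001, -0.001]
wrist_force: [0.1, -1.0, -0.4]
opening: 0.304
grasp_force: 25.0
```

```bash
python3 go.py 568 159.5 118.5 85
```

```text
t 6.65 pos [567.6 159.  136.1] th 85.5 F [ 0.1 -1.  -0.4] Tz -0.089 open 0.304 grip 25.0 j7 -0.6
shift cm [0.06 0.04 1.76] turn 0.008
```

Call:
{"api": "carry_out", "payload": {"motion": [[0.9,0,0,0.4,0],[0.9,0,0,0.8,0],[0.9,0,0,1.2,0],[0.9,0,0,1.6,0],[0.9,0,0,1.6,0]]}}

```text
clock: 7.07
ee_pos: [567.9, 159.1, 120.5]
eef_rot: [0.734, 0.679, -0.001, -0.0]
wrist_force: [-0.4, 0.1, -1.3]
opening: 0.309
grasp_force: 25.0
```

Call:
{"api": "carry_out", "payload": {"motion": [[0.9,0,0,0.1,0],[0.9,0,0,0.2,0],[0.9,0,0,0.3,0],[0.9,0,0,0.3,0],[0.9,0,0,0.3,0]]}}

```text
clock: 7.48
ee_pos: [568.4, 159.3, 118.7]
eef_rot: [0.734, 0.679, 0.0, 0.0]
wrist_force: [0.0, 0.3, -0.2]
opening: 0.308
grasp_force: 25.0
```

```bash
python3 go.py 568 159.5 118.5 85
```

```text
t 7.48 pos [568.4 159.3 118.7] th 85.5 F [ 0.   0.3 -0.2] Tz -0.013 open 0.308 grip 25.0 j7 -0.61
shift cm [ 0.01 -0.04  0.02] turn 0.008
```

Almost seated. I'll press lightly onto the shoulder, release to a partial opening, lift and look.

Call:
{"api": "carry_out", "payload": {"motion": [[0.9,0,0,0.1,0],[0.9,0,0,0.2,0],[0.9,0,0,0.2,0],[0.9,0,0,0.2,0],[0.9,0,0,0.2,0]]}}

```text
clock: 7.9
ee_pos: [568.6, 159.4, 118.3]
eef_rot: [0.735, 0.679, 0.0, 0.001]
wrist_force: [-5.4, -3.4, 14.1]
opening: 0.31
grasp_force: 25.0
```

Call:
{"api": "carry_out", "payload": {"motion": [[0.5,0,0,0,0],[0.4,0,0,0,0],[0.4,0,0,0,0],[0.4,0,0,-2,0],[0.4,0,0,-5,0]]}}

```text
clock: 8.32
ee_pos: [566.5, 158.5, 164.1]
eef_rot: [0.734, 0.679, -0.002, -0.002]
wrist_force: [-0.9, -0.1, 0.0]
opening: 0.569
grasp_force: 0.0
```

Call:
{"api": "carry_out", "payload": {"motion": [[0.4,-3,0,-2,0],[0.4,-6,0,-2,0],[0.4,-9,0,-2,0],[0.4,-12,0,-2,0],[0.4,-12,0,-2,0]]}}

```text
clock: 8.73
ee_pos: [558.8, 32.2, 186.1]
eef_rot: [0.737, 0.676, -0.001, 0.001]
wrist_force: [-0.3, -1.2, -1.9]
opening: 0.604
grasp_force: 0.0
```

```bash
python3 go.py 454.5 -123 70 85
python3 - <<'E'
from h import *
im,d=shot('side'); imt,dt=shot('top')
cv2.imwrite('pics/s4.png',np.hstack([cv2.resize(im[140:200,215:295][:,:,::-1],(400,300),interpolation=2),cv2.resize(imt[200:260,182:262][:,:,::-1],(400,300),interpolation=2)]))
w=pts('side',d);q=w[150:185,244:266].reshape(-1,3);q=q[np.hypot(q[:,0]-566,q[:,1]-158)<13];print(np.percentile(q[:,2],[50,90,97,100]).round(1))
E
```

```text
t 8.73 pos [558.8  32.2 186.1] th 85.0 F [-0.3 -1.2 -1.9] Tz -0.01 open 0.604 grip 0.0 j7 -0.34
shift cm [-16.32  -9.04  11.67] turn 0.0
[130.5 134.7 137.7 139.6]
```

View pics/s4.png

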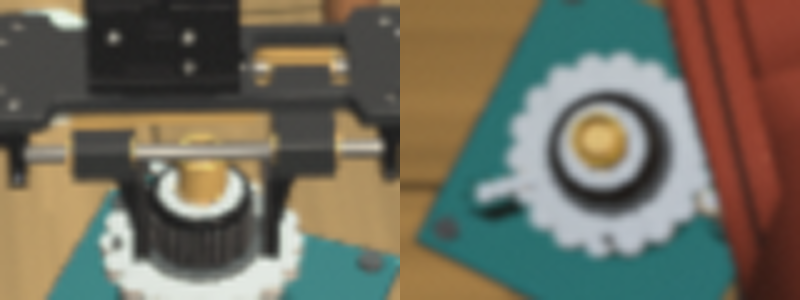

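The ferrule is seated: contact was 14 N at bottom height of about 110.8, and the top view shows it concentric. The heavy ferrule is next, at about (456,-123).

Call:
{"api": "carry_out", "payload": {"motion": [[0.42,-3.2,-1.8,1,0],[0.42,-6.4,-3.6,2.5,0],[0.42,-9.6,-5.3,4,0],[0.42,-13,-7.1,6,0],[0.42,-16.3,-8.9,8,0]], "grip_force": 15}}

```text
clock: 9.25
ee_pos: [458.2, -113.6, 107.4]
eef_rot: [0.734, 0.68, 0.0, 0.0]
wrist_force: [1.2, -0.7, -0.9]
opening: 0.578
grasp_force: 0.0
```

Call:
{"api": "carry_out", "payload": {"motion": [[0.42,0,0,2,0],[0.42,0,0,3.5,0],[0.42,0,0,3.5,0],[0.42,0,0,3.5,0],[0.42,0,0,3.5,0]]}}

```text
clock: 9.67
ee_pos: [459.6, -112.7, 73.7]
eef_rot: [0.734, 0.679, 0.0, 0.0]
wrist_force: [0.0, 0.3, -0.6]
opening: 0.58
grasp_force: 0.0
```

```bash
python3 go.py 456 -123 7 85
python3 - <<'E'
from h import *
im,d=shot('side')
cv2.imwrite('pics/s5.png',cv2.resize(im[250:325,180:280][:,:,::-1],(800,600),interpolation=2))
E
```

```text
t 9.67 pos [ 459.6 -112.7   73.7] th 85.6 F [ 0.   0.3 -0.6] Tz 0.011 open 0.58 grip 0.0 j7 -0.01
shift cm [-1.06 -0.29  6.67] turn 0.01
```

View pics/s5.png

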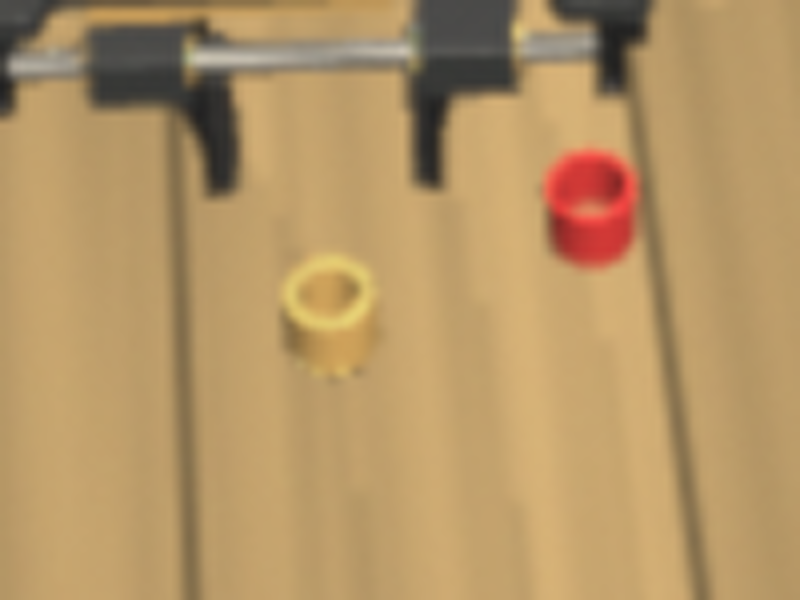

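The fingers (222..430, 190) straddle the thick-walled ferrule at (330,315), and the red decoy at (590,210) is clear. Descend, grip and lift.

Call:
{"api": "carry_out", "payload": {"motion": [[0.42,-0.6,-0.2,2,0],[0.42,-1.1,-0.3,4,0],[0.42,-1.1,-0.3,6,0],[0.42,-1.1,-0.3,6.7,0],[0.6,-1.1,-0.3,6.7,0]]}}

```text
clock: 10.13
ee_pos: [454.3, -123.9, 5.1]
eef_rot: [0.734, 0.679, -0.0, -0.001]
wrist_force: [-0.5, -0.2, 0.8]
opening: 0.555
grasp_force: 0.0
```

Call:
{"api": "carry_out", "payload": {"motion": [[0.9,0,0,0,0],[0.9,0,0,0,0],[0.9,0,0,0,0],[0.9,0,0,0,0],[0.9,0,0,0,0]], "grip_force": 25}}

```text
clock: 10.55
ee_pos: [455.7, -124.7, 6.9]
eef_rot: [0.734, 0.679, 0.0, 0.001]
wrist_force: [-1.1, 0.7, 7.4]
opening: 0.311
grasp_force: 25.0
```

Call:
{"api": "carry_out", "payload": {"motion": [[0.9,0,0,-2,0],[0.9,0,0,-4,0],[0.9,0,0,-6,0],[0.9,0,0,-8,0],[0.9,0,0,-8,0]]}}

```text
clock: 10.97
ee_pos: [456.9, -125.0, 89.6]
eef_rot: [0.734, 0.679, 0.001, 0.003]
wrist_force: [0.8, 0.1, 0.3]
opening: 0.309
grasp_force: 25.0
```

```bash
python3 go.py 536 -369 88 85
```

```text
t 10.97 pos [ 456.9 -125.    89.6] th 85.5 F [0.8 0.1 0.3] Tz -0.01 open 0.309 grip 25.0 j7 0.03
shift cm [-23.7    9.8    0.25] turn 0.008
```

Call:
{"api": "carry_out", "payload": {"motion": [[0.9,-2.5,1,0,0],[0.9,-5.5,2.3,0,0],[0.9,-9,3.7,0,0],[0.9,-12.5,5.2,0,0],[0.9,-16,6.6,0,0]]}}

```text
clock: 11.38
ee_pos: [508.0, -291.0, 85.5]
eef_rot: [0.734, 0.679, -0.0, 0.0]
wrist_force: [1.0, 1.1, 0.3]
opening: 0.308
grasp_force: 25.0
```

Call:
{"api": "carry_out", "payload": {"motion": [[0.9,-3,1.2,0,0],[0.9,-5.5,2.3,0,0],[0.9,-7.7,3.2,0,0],[0.9,-7.7,3.2,0,0],[0.9,-7.7,3.2,0,0]]}}

```text
clock: 11.8
ee_pos: [533.1, -369.6, 84.7]
eef_rot: [0.735, 0.678, -0.0, -0.001]
wrist_force: [0.0, 1.0, -0.9]
opening: 0.311
grasp_force: 25.0
```

```bash
python3 go.py 536 -369 14 85
python3 - <<'E'
from h import *
im,d=shot('side')
cv2.imwrite('pics/s6.png',cv2.resize(im[300:420,160:320][:,:,::-1],(640,480),interpolation=2))
E
```

```text
t 11.8 pos [ 533.1 -369.6   84.7] th 85.4 F [ 0.   1.  -0.9] Tz 0.026 open 0.311 grip 25.0 j7 0.33
shift cm [0.08 0.29 7.07] turn 0.006
```

View pics/s6.png

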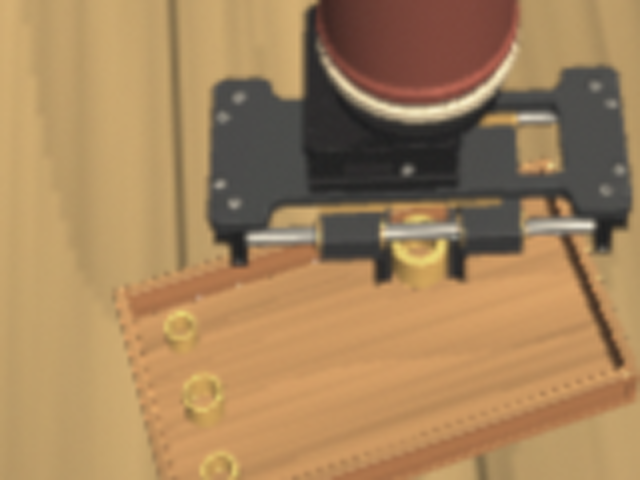

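The heavy ferrule is held at (420,250), over the empty tray floor. Lower it, release and lift.

Call:
{"api": "carry_out", "payload": {"motion": [[0.9,0,0.2,2.5,0],[0.9,0.1,0.3,5,0],[0.9,0.1,0.3,6.6,0],[0.9,0.1,0.3,7.1,0],[0.9,0.1,0.3,7.1,0]]}}

```text
clock: 12.27
ee_pos: [536.1, -365.7, 14.1]
eef_rot: [0.734, 0.679, -0.0, -0.001]
wrist_force: [0.3, -0.4, -0.0]
opening: 0.31
grasp_force: 25.0
```

Call:
{"api": "carry_out", "payload": {"motion": [[0.6,0,0,0,0],[0.5,0,0,0,0],[0.5,0,0,0,0],[0.5,0,0,0,0],[0.5,0,0,-2.5,0]]}}

```text
clock: 12.68
ee_pos: [534.1, -366.3, 35.8]
eef_rot: [0.734, 0.679, -0.001, -0.003]
wrist_force: [-1.2, -0.2, -0.0]
opening: 0.487
grasp_force: 0.0
```

Call:
{"api": "carry_out", "payload": {"motion": [[0.4,0,0,-4,0],[0.3,0,0,-8,0],[0,0,0,-12,0],[0,0,0,-16,0],[0,0,0,-18,0]]}}

```text
clock: 13.1
ee_pos: [538.2, -368.4, 226.0]
eef_rot: [0.734, 0.679, 0.001, 0.003]
wrist_force: [0.4, -0.7, -0.4]
opening: 0.79
grasp_force: 0.0
```

```bash
python3 go.py 568 159.5 200 114
python3 - <<'E'
from h import *
im,d=shot('top');w=pts('top',d)
q=w[205:310,375:460].reshape(-1,3);c=im[205:310,375:460].reshape(-1,3)
k=(np.hypot(q[:,0]-536,q[:,1]+369)<25);print(np.percentile(q[k][:,2],[10,50,90]).round())
E
```

```text
t 13.1 pos [ 538.2 -368.4  226. ] th 85.5 F [ 0.4 -0.7 -0.4] Tz 0.018 open 0.79 grip 0.0 j7 0.36
shift cm [52.87 -1.21  2.42] turn -0.498
[ 5. 10. 31.]
```

Call:
{"api": "carry_out", "payload": {"motion": [[0,3,0,0,0],[0,6.5,-0.1,0,0],[0,10.2,-0.2,0,0],[0,14,-0.3,0,0],[0,18,-0.4,0,0]]}}

```text
clock: 13.57
ee_pos: [546.6, -186.8, 219.7]
eef_rot: [0.735, 0.678, -0.0, 0.0]
wrist_force: [1.1, -0.0, 0.2]
opening: 0.996
grasp_force: 0.0
```

Call:
{"api": "carry_out", "payload": {"motion": [[0,3.8,0,0,-0.1],[0,7.6,-0.2,0,-0.2],[0,11.4,-0.3,0,-0.3],[0,15.2,-0.4,0,-0.4],[0,19,-0.5,0,-0.5]]}}

```text
clock: 13.98
ee_pos: [556.7, 3.5, 220.0]
eef_rot: [0.542, 0.841, -0.0, 0.0]
wrist_force: [0.7, 0.3, -0.0]
opening: 0.999
grasp_force: 0.0
```

```bash
python3 go.py 568 159.3 190 114
python3 - <<'E'
from h import *
im,d=shot('side')
cv2.imwrite('pics/s7.png',cv2.resize(im[150:420,140:420][:,:,::-1],(620,598),interpolation=2))
E
```

```text
t 13.98 pos [556.7   3.5 220. ] th 114.4 F [ 0.7  0.3 -0. ] Tz 0.012 open 0.999 grip 0.0 j7 0.24
shift cm [13.72  7.47  2.99] turn 0.007
```

View pics/s7.png

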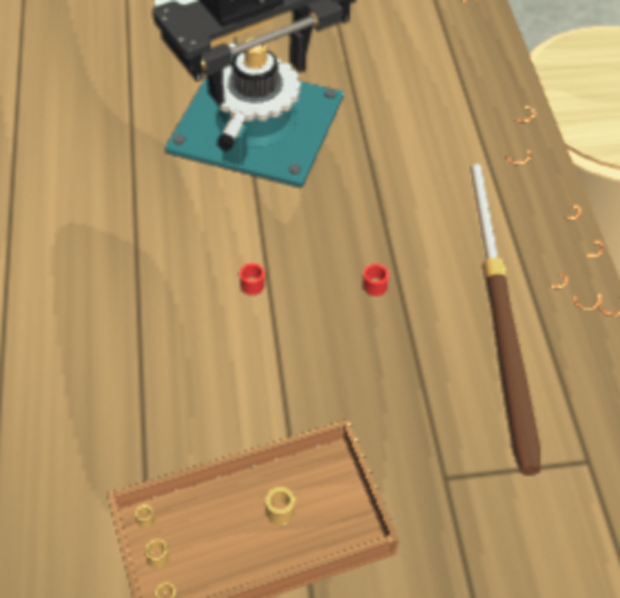

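The heavy ferrule stands in the tray at (280,505), nothing else has moved, and the light one is on the tenon at (257,55). Now I'll move over the knob.

Call:
{"api": "carry_out", "payload": {"motion": [[0,3.3,1.8,0,0],[0,6.6,3.6,0,0],[0,10,5.4,0,0],[0,13,7.1,0,0],[0,13.7,7.5,0,0]]}}

```text
clock: 14.45
ee_pos: [568.2, 164.3, 220.0]
eef_rot: [0.541, 0.841, 0.001, -0.001]
wrist_force: [-1.6, -0.3, -0.9]
opening: 1.004
grasp_force: 0.0
```

Call:
{"api": "carry_out", "payload": {"motion": [[0,0,0,1,0],[0,0,0,2,0],[0,0,0,3,0],[0,0,0,3,0],[0,0,0,3,0]]}}

```text
clock: 14.87
ee_pos: [569.2, 155.4, 188.6]
eef_rot: [0.545, 0.839, -0.001, -0.001]
wrist_force: [0.0, -0.6, 1.0]
opening: 0.999
grasp_force: 0.0
```

```bash
python3 go.py 568 159.3 86 114
```

```text
t 14.87 pos [569.2 155.4 188.6] th 114.0 F [ 0.  -0.6  1. ] Tz 0.015 open 0.999 grip 0.0 j7 -0.09
shift cm [ 0.41  0.08 10.26] turn -0.0
```

Call:
{"api": "carry_out", "payload": {"motion": [[0,0.1,0,2,0],[0,0.2,0,4.5,0],[0,0.2,0,7,0],[0,0.2,0,7.5,0],[0,0.2,0,7.5,0]]}}

```text
clock: 15.28
ee_pos: [567.9, 158.1, 113.6]
eef_rot: [0.544, 0.839, -0.001, -0.001]
wrist_force: [-0.6, 0.7, 0.3]
opening: 0.996
grasp_force: 0.0
```

Call:
{"api": "carry_out", "payload": {"motion": [[0,0,0,1,0],[0,0,0,2,0],[0,0,0,2.8,0],[0,0,0,2.8,0],[0,0,0,2.8,0]]}}

```text
clock: 15.7
ee_pos: [568.4, 159.2, 86.5]
eef_rot: [0.544, 0.839, -0.0, -0.0]
wrist_force: [-0.4, 0.4, 1.0]
opening: 1.002
grasp_force: 0.0
```

```bash
python3 go.py 568 159.3 86 114
```

```text
t 15.7 pos [568.4 159.2  86.5] th 114.1 F [-0.4  0.4  1. ] Tz -0.048 open 1.002 grip 0.0 j7 -0.15
shift cm [ 0.02 -0.04  0.05] turn 0.002
```

Call:
{"api": "carry_out", "payload": {"motion": [[0.2,0,0,0,0],[0.4,0,0,0,0],[0.6,0,0,0,0],[0.6,0,0,0,0],[0.6,0,0,0,0]], "grip_force": 40}}

```text
clock: 16.12
ee_pos: [568.8, 159.3, 87.0]
eef_rot: [0.544, 0.839, 0.0, 0.0]
wrist_force: [-0.4, -0.8, -0.5]
opening: 0.71
grasp_force: 0.0
```

```bash
python3 go.py
```

```text
t 16.12 pos [568.8 159.3  87. ] th 114.1 F [-0.4 -0.8 -0.5] Tz -0.043 open 0.71 grip 0.0 j7 -0.15
```

Call:
{"api": "carry_out", "payload": {"motion": [[0.6,0,0,0,0],[0.6,0,0,0,0],[0.6,0,0,0,0],[0.6,0,0,0,0],[0.6,0,0,0,0]]}}

```text
clock: 16.53
ee_pos: [567.9, 158.9, 86.8]
eef_rot: [0.544, 0.839, -0.001, -0.0]
wrist_force: [-4.1, -2.3, 6.1]
opening: 0.63
grasp_force: 40.0
```

```bash
python3 go.py
```

```text
t 16.53 pos [567.9 158.9  86.8] th 114.1 F [-4.1 -2.3  6.1] Tz -0.004 open 0.63 grip 40.0 j7 -0.15
```

Call:
{"api": "carry_out", "payload": {"motion": [[0.6,0,-0.1,0,0.07],[0.6,0,-0.1,0,0.15],[0.6,0,-0.1,0,0.25],[0.6,0,-0.1,0,0.35],[0.6,0,-0.1,0,0.35]]}}

```text
clock: 16.95
ee_pos: [567.8, 158.8, 86.8]
eef_rot: [0.683, 0.73, 0.0, 0.0]
wrist_force: [-0.3, -0.0, 1.2]
opening: 0.632
grasp_force: 40.0
```

```bash
python3 go.py
```

```text
t 16.95 pos [567.8 158.8  86.8] th 93.8 F [-0.3 -0.   1.2] Tz 0.009 open 0.632 grip 40.0 j7 -0.48
```

Call:
{"api": "carry_out", "payload": {"motion": [[0.6,0,0,0,0.07],[0.6,0,0,0,0.15],[0.6,0,0,0,0.25],[0.6,0,0,0,0.35],[0.6,0,0,0,0.35]]}}

```text
clock: 17.37
ee_pos: [567.7, 158.8, 86.8]
eef_rot: [0.799, 0.601, -0.0, -0.0]
wrist_force: [-1.5, -1.3, 2.0]
opening: 0.629
grasp_force: 40.0
```

```bash
python3 go.py
```

```text
t 17.37 pos [567.7 158.8  86.8] th 73.9 F [-1.5 -1.3  2. ] Tz -0.012 open 0.629 grip 40.0 j7 -0.8
```

Call:
{"api": "carry_out", "payload": {"motion": [[0.6,0,0,0,0.04],[0.6,0,0,0,0.08],[0.6,0,0,0,0.08],[0.6,0,0,0,0.08],[0.6,0,0,0,0.08]]}}

```text
clock: 17.78
ee_pos: [567.7, 158.9, 86.8]
eef_rot: [0.821, 0.571, -0.0, -0.0]
wrist_force: [-2.6, -1.0, 3.6]
opening: 0.629
grasp_force: 40.0
```

```bash
python3 go.py
```

```text
t 17.78 pos [567.7 158.9  86.8] th 69.6 F [-2.6 -1.   3.6] Tz 0.096 open 0.629 grip 40.0 j7 -0.87
```

Call:
{"api": "carry_out", "payload": {"motion": [[0.6,0,0,0,0.07],[0.6,0,0,0,0.14],[0.6,0,0,0,0.21],[0.6,0,0,0,0.27],[0.6,0,0,0,0.27]]}}

```text
clock: 18.2
ee_pos: [567.6, 158.9, 86.8]
eef_rot: [0.891, 0.454, -0.0, -0.0]
wrist_force: [-2.5, -0.0, 3.2]
opening: 0.628
grasp_force: 40.0
```

Call:
{"api": "carry_out", "payload": {"motion": [[0.6,0,0,0,0.04],[0.6,0,0,0,0.08],[0.6,0,0,0,0.08],[0.6,0,0,0,0.08],[0.6,0,0,0,0.08]]}}

```text
clock: 18.62
ee_pos: [567.9, 159.3, 86.9]
eef_rot: [0.908, 0.419, 0.0, -0.0]
wrist_force: [-1.0, 1.9, 0.8]
opening: 0.63
grasp_force: 40.0
```

```bash
python3 go.py
```

```text
t 18.62 pos [567.9 159.3  86.9] th 49.6 F [-1.   1.9  0.8] Tz 1.11 open 0.63 grip 40.0 j7 -1.2
```

End stop felt: torque is 1.1 N m with a click still missing, and the earlier notches were at 20° intervals. Ease back until the torque is zero (notch 0).

Call:
{"api": "carry_out", "payload": {"motion": [[0.6,0,0,0,-0.04],[0.6,0,0,0,-0.08],[0.6,0,0,0,-0.08],[0.6,0,0,0,-0.08],[0.6,0,0,0,-0.08]]}}

```text
clock: 19.03
ee_pos: [567.9, 159.2, 86.9]
eef_rot: [0.891, 0.453, 0.0, -0.0]
wrist_force: [-1.3, 2.5, 0.8]
opening: 0.632
grasp_force: 40.0
```

```bash
python3 go.py
```

```text
t 19.03 pos [567.9 159.2  86.9] th 53.9 F [-1.3  2.5  0.8] Tz 0.006 open 0.632 grip 40.0 j7 -1.13
```

Call:
{"api": "carry_out", "payload": {"motion": [[0.6,0,0,0,-0.07],[0.6,0,0,0,-0.15],[0.6,0,0,0,-0.25],[0.6,0,0,0,-0.35],[0.6,0,0,0,-0.35]]}}

```text
clock: 19.45
ee_pos: [567.8, 159.3, 86.8]
eef_rot: [0.797, 0.604, 0.0, -0.0]
wrist_force: [-0.5, 2.6, 1.0]
opening: 0.631
grasp_force: 40.0
```

```bash
python3 go.py
```

```text
t 19.45 pos [567.8 159.3  86.8] th 74.3 F [-0.5  2.6  1. ] Tz 0.008 open 0.631 grip 40.0 j7 -0.8
```

Call:
{"api": "carry_out", "payload": {"motion": [[0.6,0,0,0,-0.07],[0.6,0,0,0,-0.15],[0.6,0,0,0,-0.25],[0.6,0,0,0,-0.35],[0.6,0,0,0,-0.35]]}}

```text
clock: 19.87
ee_pos: [567.7, 159.3, 86.8]
eef_rot: [0.681, 0.732, 0.0, -0.0]
wrist_force: [-1.6, 3.5, 1.4]
opening: 0.628
grasp_force: 40.0
```

```bash
python3 go.py
```

```text
t 19.87 pos [567.7 159.3  86.8] th 94.1 F [-1.6  3.5  1.4] Tz 0.027 open 0.628 grip 40.0 j7 -0.47
```

Call:
{"api": "carry_out", "payload": {"motion": [[0.6,0,0,0,-0.07],[0.6,0,0,0,-0.15],[0.6,0,0,0,-0.25],[0.6,0,0,0,-0.35],[0.6,0,0,0,-0.35]]}}

```text
clock: 20.28
ee_pos: [567.7, 159.3, 86.9]
eef_rot: [0.544, 0.839, 0.0, -0.0]
wrist_force: [-0.9, 4.1, 2.2]
opening: 0.631
grasp_force: 40.0
```

```bash
python3 go.py
python3 - <<'E'
from h import *
im,d=shot('side')
cv2.imwrite('pics/s8.png',cv2.resize(im[130:230,190:323][:,:,::-1],(798,600),interpolation=2))
E
```

```text
t 20.28 pos [567.7 159.3  86.9] th 114.1 F [-0.9  4.1  2.2] Tz 0.016 open 0.631 grip 40.0 j7 -0.15
```

View pics/s8.png

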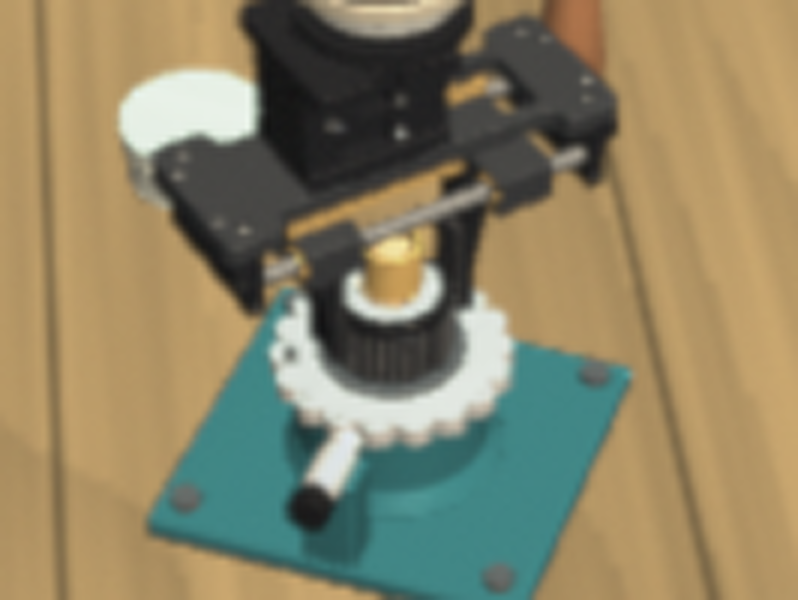

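The ferrule sits on the shoulder at (395,270), and the knob is gripped at the third notch with almost no torque. The plate's dark mark at (290,353) is back where it was before the turning, as expected after three clicks back and three forward. Hand in.

Call:
{"api": "carry_out", "payload": {"motion": [[0.6,0,0,0,0],[0.6,0,0,0,0],[0.6,0,0,0,0],[0.6,0,0,0,0],[0.6,0,0,0,0]]}}

```text
clock: 20.75
ee_pos: [567.7, 159.3, 86.9]
eef_rot: [0.545, 0.838, 0.0, -0.0]
wrist_force: [-0.5, 4.5, 0.8]
opening: 0.628
grasp_force: 40.0
```

```bash
python3 go.py; python3 -c "
from cell import ctrl
print(ctrl.hand_in())"
```

```text
t 20.75 pos [567.7 159.3  86.9] th 114.0 F [-0.5  4.5  0.8] Tz -0.187 open 0.628 grip 40.0 j7 -0.15
the job is handed in; nothing more can be done
None
```

Job handed in at about 21 s: the light ferrule is seated on the shoulder, the heavy one stands in the tray, and the knob went back to its end stop, then forward three clicks, and is still gripped there; the last reading showed a small twist of about 0.19 N m on the grip, with the knob angle unchanged.

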